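# Close up a row of gift trays on the packing rail

## Task

Push the row of three filled chocolate trays along the packing rail as one train, gently and touching only the rear tray, until the closed-up row stands against the end stop. Then swing the blue keeper fully across the rail behind the rear tray, so the row cannot slide back. Push only: do not lift or tip any tray, and leave the other things on the table where they are.

Things in the scene. Friction and masses are not known exactly. Their poses are not given: they have to be found in the camera images.
- packing_rail: Aluminium packing rail, fixed on the table: a straight open-topped channel 720 mm long, 212 mm wide inside, one end open. Origin: centre of its underside, on the table; x runs along the channel to the end with the stop, y towards the robot's side, z up. Trays slide on white strips 8 mm above the table. Side rails 16 mm thick; tops 23 mm (robot's side) and 34 mm (far side) above the table.
- stop_face (a point): Centre of the end stop's face (two black rubber buffers), which the front tray must meet: x = +335 mm, y = 0 in the rail's frame, 21 mm above the table. The stop's top is 38 mm above the table.
- tray_front: Front tray (nearest the stop): coral card tray full of chocolates, loose, 0.14 to 0.28 kg, 168 mm long along the rail, 204 wide, walls 4 mm thick and 30 high, chocolates up to 44 mm above its underside. Origin: centre of its underside; its x axis points to the stop. Home against the stop: origin at x = +251 mm in the rail's frame.
- tray_middle: Middle tray, like the front one (168 mm long). Home: origin at x = +83 mm in the rail's frame. The trays start close behind one another with gaps of about 0 to 3 mm, the row 75 to 140 mm short of the stop.
- tray_rear: Rear tray, the last one towards the open end, like the front one but 166 mm long. Home: origin at x = -84 mm, outside of its rear wall at x = -167 mm in the rail's frame (502 mm from the stop's face). Pushing the whole row takes about 2 to 8 N.
- push_wall (a point): Centre of the outside of the rear tray's rear wall, 15 mm above the tray's underside (23 mm above the table): the place to push.
- keeper (a joint): Angle of the keeper, a blue turn-button on the robot-side rail: 0 = points back along the rail to the open end, slightly negative = leans out towards the robot, +1.571 = hard stop, straight across the channel behind the home row. It grows anticlockwise seen from above and stays where it is left (friction about 0.06 N m, no spring).
- keeper_pivot (a point): The keeper's pivot on the robot-side rail (x = -178 mm, y = +114 mm in the rail's frame), half-way up the blue arm, 32 mm above the table. The blue arm is 14 mm wide, reaches 77 mm from the pivot and spans 26 to 38 mm above the table. Swung across, it stands 4 mm behind the home row.
- keeper_knob (a point): Middle of the black knob that stands up from the keeper's free end, 66 mm from the pivot, 50 mm above the table; the knob is 17 mm thick and its top is 64 mm above the table.
- red_ribbon: white spool of red ribbon lying flat, loose, 80 mm across, 27 high; origin at the centre of its underside
- gold_ribbon: white spool of gold ribbon lying flat, loose, 74 mm across, 19 high; origin at the centre of its underside
- pale_chocolate: pale chocolate in a brown paper cup, loose, 43x50x23 mm; origin at the centre of its underside
- pen: red and white marker lying on the table, loose, 135 mm long, 17 thick; origin at the centre of its underside
- loose_chocolate: chocolate in a brown paper cup, loose, 40x33x25 mm; origin at the centre of its underside

How it is judged:
On the way:
1. the three trays stand in the channel within 12 mm of their home places at the stop, the keeper still open (x of tray_front in the frame of packing_rail above 0.239 m and x of tray_middle in the frame of packing_rail above 0.071 m and x of tray_rear in the frame of packing_rail above -0.096 m and z of each of tray_front, tray_middle, tray_rear in the frame of packing_rail below 0.014 m and value of joint keeper below 1.2 rad), for 0.2 s.
At the end, for the whole second after the job is handed in: The front tray is within 4 mm of the end stop, the middle and rear trays within 5 and 6 mm of their home places behind it, all flat in the channel and at rest, and the keeper is swung across behind them to at least 1.45 rad (of 1.571) (x of tray_front in the frame of packing_rail above 0.247 m and x of tray_middle in the frame of packing_rail above 0.078 m and x of tray_rear in the frame of packing_rail above -0.09 m and z of each of tray_front, tray_middle, tray_rear in the frame of packing_rail below 0.014 m and linear speed of each of tray_front, tray_middle, tray_rear below 0.01 m/s and value of joint keeper above 1.45 rad); the robot touches nothing.
It fails at once if the front or middle tray is touched by the robot (contact force between any of the fingers, the arm and tray_front above 0.5 N or contact force between any of the fingers, the arm and tray_middle above 0.5 N).
It fails at once if a tray is lifted more than 12 mm off the rail (z of any of tray_front, tray_middle, tray_rear in the frame of packing_rail above 0.02 m).
It fails at once if a tray is tipped by more than 0.12 rad (angle between any of tray_front, tray_middle, tray_rear's own z axis and vertical above 0.12 rad).
It fails at once if the rear tray is pushed with more than 40 N, which crushes the card (contact force between any of the fingers, the arm and tray_rear above 40 N).
It fails at once if another thing on the table is moved by more than 20 mm (distance of any of red_ribbon, gold_ribbon, pale_chocolate, pen, loose_chocolate from where it was at the start of the episode above 0.02 m).
It also fails if it takes over 51 s, if anything falls off the work surface, if the arm or the gripper's body presses on something with over 40 N, if the wrist force passes 120 N, or if a joint passes its speed limit or range.

## Robot

A 6-joint arm with a two-finger parallel gripper is mounted at the origin on a cart in front of the work surface, level with it; the furniture and walls round the work are solid. World frame = base frame: x ahead of the robot, y to its left, z up, the work surface at z = 0. Lengths are in m, angles in rad, forces in N, time in s.
With the tool pointing down it reaches from about 0.35 to 0.85 m from the base axis. Payload 8.1 kg.
Tool frame: the origin (TCP) lies between the finger pads; the fingertips stand 22 mm ahead of it and the grasp point (between the pads) lies 3 mm ahead of it; z points along the fingers, y is the line along which they close (so a half turn about z gives the same grasp; the last joint's range is limited). The gripper opens to 93 mm and grips with 3 to 60 N. Pads are 15 mm wide; open, the fingers measure 128 mm over their backs; the gripper's body (75 mm by 188 mm) begins 65 mm behind the grasp point.
Start: joints at [-1.207, 0.13, 1.488, -0, 1.523, -0.085], TCP at [0.26, -0.541, 0.241] pointing down, gripper open.
Joint ranges: [-2.96, 2.96], [-0.89, 2.26], [0.02, 2.5], [-1.34, 4.48], [0, 2.73], [-2.66, 2.66]. Speed limits (rad/s): [2.39, 2.39, 2.79, 3.14, 3.14, 3.14].

## Interface

Orientations are given as a rotation vector (axis times angle).
In Python, from cell import env gives the robot as it stands. The module is installed in compiled form; this text tells all that it offers.
- The arm moves only by the tool step_arm, never from a script. Its argument "motion" is text: rows parted by semicolons, each of 5 numbers parted by spaces: the closure, from 0 (fully open) to 1 (shut), then the shift along the tool's x, y, z in mm, then the turn about the tool's z in degrees. A call has 1 to 10 rows; each row is the pose to reach, as a shift and turn from the pose commanded when the call began, along the tool's axes at that moment; what a row does not reach only later rows make up. A row lasts 1/8 s, in which the tool goes at most 62.5 mm and 10.7 degrees, less where a joint would pass 70% of its speed; a pose out of reach is approached as far as the arm can. A call with a gripper value outside its range is refused whole. The fingers move at their own pace and stop on an object; "newtons" is the grip in N (left out, the last holds). Time passes only in rows, so rows that repeat a pose let the fingers close. It gives the time, the measured TCP pose, the force, the opening and the grip force at its end, in the units of the state.
- env.get_state(): the state, without advancing time (a new reading comes with each control period).
- env.capture(name): name is "scene" or "top" or "wrist"; returns a dict with "pixels" (420x560x3 uint8, red, green, blue), "fx", "fy", "cx", "cy" (pixels), "distortion" ([k1, k2, p1, p2, k3] as OpenCV has them; the pictures are not rectified), "extrinsics" (4x4, takes a point from camera to world coordinates). Camera axes: x right, y down, z forward; pixel columns grow to the right and rows downward; lengths in m; the calibration is good to about 2 mm. A picture is of the moment at which its call begins. There is no depth.
- env.job_done(): hands the job in; it is judged then, once.
Trained networks look in the newest picture that a camera, given by its name, has taken for a name from the list of things; names that differ only in an ending like _2 or _b are one class to them, and where a whole thing is asked for, a point or a joint stands for the part that bears it (a point fixed in the world has none). Each returns a list of dicts, best first, with "p" (0 to 1); they miss things now and then, are a little off and sometimes report something else, mostly with a low value. They report only what shows in the picture. A call takes as long as a camera call.
- env.find_in(camera, query): "extent" ([left, top, right, bottom] in pixels, round what is visible of it).
- env.masks_of(camera, query): "pixels" (420x560 bool, what is visible of it) and "extent" ([left, top, right, bottom] in pixels, round what is visible of it).
The state is a dict: "time": time; "q": joint angles; "qd": joint speeds; "effort": joint torques, N m; "tcp_pos": TCP position; "tcp_rot": TCP orientation; "wrist_force": force on the tool from outside, world axes, zero at the start; "moment": the same for the moment, N m; "finger_gap": finger opening in m; "grasp_force": force on a finger pad.
Only numpy, scipy, OpenCV 4.12 (cv2) and the standard library are available. Lean on these libraries where they do the work, as an engineer would, in place of code of your own. Each camera call takes 0.05 s, during which the arm holds its last target. There are 200 camera calls.

## Working session

There is one attempt and no reset: what is moved stays moved. The work goes in short steps, Python scripts to look and compute and a tool call to move; the robot and the scene stay as the last step left them, time stands still between calls to the robot, and variables do not carry over. Pictures are saved under pics/ and viewed, at most 12 in all, crops included, and the job is handed in when it is done.

Besides the shell and the picture viewer there is one more tool, called after "Call:" as name(argument=value, ...), one argument or row to a line, values as JSON. step_arm: Moves the arm, as the interface text tells. Its arguments: {"type":"object","properties":{"motion":{"type":"string"},"newtons":{"type":"number"}},"required":["motion"]}

```bash
mkdir -p pics; cat > h.py <<'E'
import numpy as np, cv2
from cell import env
def K(c): return np.array([[c['fx'],0,c['cx']],[0,c['fy'],c['cy']],[0,0,1.]]),np.array(c['distortion'],float)
def ray(c,uv):
    k,d=K(c); p=cv2.undistortPoints(np.array(uv,float).reshape(-1,1,2),k,d).reshape(-1,2)
    T=np.array(c['extrinsics']); return T[:3,3],np.c_[p,np.ones(len(p))]@T[:3,:3].T
def at_z(c,uv,z):
    o,r=ray(c,uv); return o+r*((z-o[2])/r[:,2])[:,None]
def proj(c,P):
    k,d=K(c); T=np.linalg.inv(np.array(c['extrinsics'])); return cv2.projectPoints(np.array(P,float).reshape(-1,1,3),cv2.Rodrigues(T[:3,:3])[0],T[:3,3],k,d)[0].reshape(-1,2)
def save(c,n): cv2.imwrite('pics/'+n+'.png',c['pixels'][:,:,::-1])
E
python3 - <<'E'
from h import *
print(env.get_state())
for n in('top','scene'):
    c=env.capture(n); save(c,n+'0'); print(n,np.round(c['extrinsics'],3).tolist(),c['fx'])
    for q in('packing_rail','tray_front','tray_rear','keeper','keeper_knob','red_ribbon','gold_ribbon','pale_chocolate','pen','loose_chocolate'):
        print(q,[(np.round(d['extent']).tolist(),round(d['p'],2)) for d in env.find_in(n,q)[:4]])
E
```

```text
{'time': 0.0, 'q': array([-1.20738921e+00,  1.31203800e-01,  1.48926657e+00,  2.75552051e-05,
        1.52297193e+00, -8.54412938e-02]), 'qd': array([ 0.00191069, -0.00282305, -0.00151057, -0.00067027,  0.00046049,
       -0.00013632]), 'effort': array([ 2.26295386e-03, -5.59831703e+01, -4.91757810e+01,  7.69509422e-02,
        3.52764514e-02, -1.58348134e-04]), 'tcp_pos': array([ 0.26017848, -0.54007837,  0.23956891]), 'tcp_rot': array([-3.06101993e+00, -6.98735299e-01,  3.59480069e-04]), 'wrist_force': array([ 0.11607413, -0.1237846 , -0.05146888]), 'moment': array([-0.03127958, -0.02677024,  0.04086079]), 'grasp_force': 0.0, 'finger_gap': 0.09319948262696232}
top [[0.021, -0.99, 0.141, 0.33], [-1.0, -0.019, 0.017, -0.146], [-0.014, -0.141, -0.99, 1.492], [0.0, 0.0, 0.0, 1.0]] 396.449224773858
packing_rail [([161.0, 168.0, 350.0, 244.0], 0.81), ([278.0, 174.0, 323.0, 230.0], 0.64)]
tray_front [([188.0, 175.0, 236.0, 233.0], 0.86)]
tray_rear [([277.0, 176.0, 322.0, 230.0], 0.67)]
keeper [([158.0, 170.0, 349.0, 246.0], 0.34)]
keeper_knob [([157.0, 170.0, 347.0, 242.0], 0.43)]
red_rib
[... 269 characters left out ...]
230.0], 0.59), ([379.0, 197.0, 391.0, 205.0], 0.57)]
scene [[0.836, -0.241, 0.493, -0.136], [-0.548, -0.336, 0.766, -1.146], [-0.019, -0.911, -0.413, 0.605], [0.0, 0.0, 0.0, 1.0]] 445.55428579404327
packing_rail [([192.0, 166.0, 384.0, 262.0], 0.93)]
tray_front [([210.0, 180.0, 275.0, 206.0], 0.9)]
tray_rear [([274.0, 208.0, 351.0, 245.0], 0.85)]
keeper [([303.0, 292.0, 360.0, 309.0], 0.58), ([271.0, 231.0, 294.0, 243.0], 0.49)]
keeper_knob [([274.0, 228.0, 298.0, 244.0], 0.69)]
red_ribbon [([374.0, 299.0, 416.0, 334.0], 0.66)]
gold_ribbon [([349.0, 278.0, 380.0, 305.0], 0.82)]
pale_chocolate []
pen [([301.0, 293.0, 360.0, 309.0], 0.82)]
loose_chocolate [([385.0, 264.0, 394.0, 279.0], 0.46)]
```

View pics/top0.png

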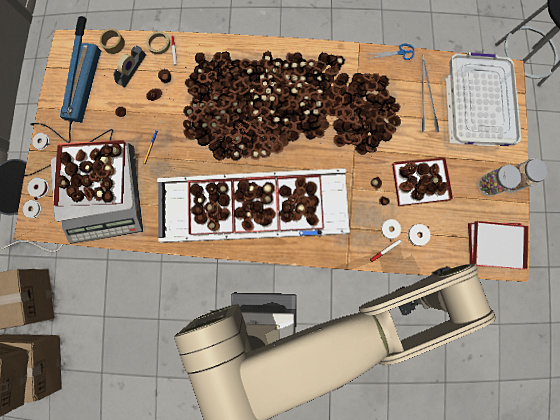

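View pics/scene0.png

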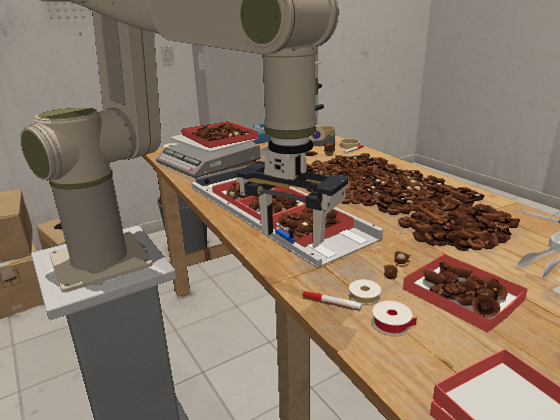

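The top view shows the rail spanning columns 160-348 and rows 170-242. The stop is on the left (+y world), the trays fill columns 188-320, and the blue keeper is at (311,233). The spools, pen and loose chocolates are right of column 365. I'll zoom in next.

```bash
python3 - <<'E'
from h import *
c=env.capture('top')
im=c['pixels'][160:250,150:355,::-1]; cv2.imwrite('pics/topz.png',cv2.resize(im,None,fx=3.9,fy=3.9,interpolation=cv2.INTER_CUBIC))
s=env.capture('scene')
im=s['pixels'][160:270,180:390,::-1]; cv2.imwrite('pics/scz.png',cv2.resize(im,None,fx=3.8,fy=3.8,interpolation=cv2.INTER_CUBIC))
for q in('red_ribbon','gold_ribbon','pale_chocolate','pen','loose_chocolate'):
    for d in env.masks_of('top',q)[:2]:
        ys,xs=np.nonzero(d['pixels']); P=at_z(c,np.c_[xs,ys],.01); print(q,round(d['p'],2),P[:,:2].min(0).round(3),P[:,:2].max(0).round(3))
E
```

```text
red_ribbon 0.74 [ 0.41  -0.667] [ 0.49  -0.582]
gold_ribbon 0.52 [ 0.431 -0.559] [ 0.507 -0.483]
pale_chocolate 0.46 [ 0.629 -0.486] [ 0.668 -0.447]
pale_chocolate 0.23 [ 0.406 -0.358] [0.692 0.376]
loose_chocolate 0.21 [ 0.44  -0.253] [ 0.456 -0.178]
```

View pics/topz.png

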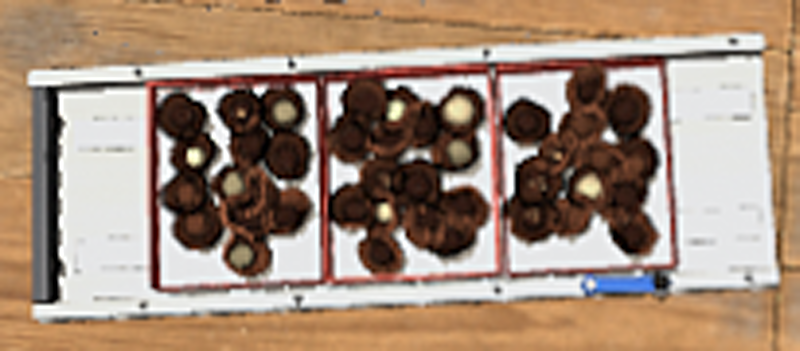

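View pics/scz.png

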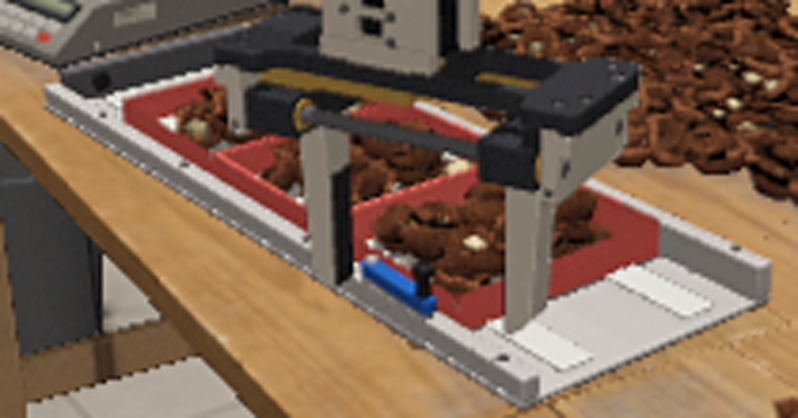

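The zooms show a rail tilted about 3°, and the keeper's pivot at zoom (590,285) with its knob at (661,283). The rear tray's rear wall runs from zoom (664,62) to (677,268), and the row is about 90 mm short of the stop. Next I'll fit the rail frame.

```bash
python3 - <<'E'
from h import *
from scipy.optimize import least_squares
c=env.capture('top')
uv=lambda z:(np.array(z,float)+.5)/3.9-.5+[150,160]
U=uv([(28,73),(763,36),(33,319),(778,286),(590,285)])
M=np.array([(.36,-.122,.034),(-.36,-.122,.034),(.36,.122,.023),(-.36,.122,.023),(-.178,.114,.038)])
def W(p,M):
    a=p[2];return np.c_[p[0]+np.cos(a)*M[:,0]-np.sin(a)*M[:,1],p[1]+np.sin(a)*M[:,0]+np.cos(a)*M[:,1],M[:,2]]
f=lambda p:(proj(c,W(p,M))-U).ravel()
r=least_squares(f,[.55,0,1.57]);p=r.x;print(p,np.degrees(p[2]),f(p).round(2)); np.save('rail',p)
def toR(P):
    a=p[2];d=P[:,:2]-p[:2];return np.c_[d[:,0]*np.cos(a)+d[:,1]*np.sin(a),-d[:,0]*np.sin(a)+d[:,1]*np.cos(a)]
print('rear wall',toR(at_z(c,uv([(664,62),(677,268)]),.038)).round(4),'front',toR(at_z(c,uv([(150,84),(156,290)]),.038)).round(4))
print('knob',toR(at_z(c,uv([(661,281)]),.064)).round(4))
s=env.capture('scene')
us=lambda z:(np.array(z,float)+.5)/3.8-.5+[180,160]
print('scene: rear wall corners, far-rail end, near end', toR(at_z(s,us([(658,215),(472,292)]),.038)).round(4),toR(at_z(s,us([(770,265)]),.034)).round(4),toR(at_z(s,us([(533,376)]),.023)).round(4),'knob',toR(at_z(s,us([(424,265)]),.064)).round(4))
print('tests',W(p,np.array([(-.25,0,.1),(-.276,0,.023),(-.178,.114,.032)])).round(4))
E
```

```text
[0.54724061 0.00510713 1.637734  ] 93.83524603202032 [-0.08 -0.49  0.24 -0.48 -0.4   0.46  0.46  0.13 -0.24  0.3 ]
rear wall [[-0.2612 -0.0981]
 [-0.2618  0.1009]] front [[ 0.2368 -0.1016]
 [ 0.2333  0.0988]]
knob [[-0.244   0.1144]]
scene: rear wall corners, far-rail end, near end [[-0.2585 -0.108 ]
 [-0.2668  0.0853]] [[-0.3665 -0.1165]] [[-0.3637  0.1115]] knob [[-0.2521  0.1168]]
tests [[ 0.564  -0.2443  0.1   ]
 [ 0.5657 -0.2703  0.023 ]
 [ 0.4454 -0.1801  0.032 ]]
```

Call:
step_arm(
  motion="0 48 -11 10 -8.5; 0 96 -22 20 -17; 0 144 -33 35 -25.5; 0 192 -44 50 -34; 0 240 -55 65 -42.5; 0 288 -66 80 -51; 0 336 -77 100 -59.6; 0 383 -88 120 -68.1; 0 383 -88 120 -68.1; 0 383 -88 120 -68.1",
)

```text
time: 2.8
tcp_pos: [0.5672, -0.2952, 0.1206]
tcp_rot: [-2.147, -2.294, 0.001]
wrist_force: [-0.4, -1.1, 0.2]
finger_gap: 0.0928
grasp_force: 0.0
```

```bash
cat >> h.py <<'E'
p=np.load('rail.npy')
def toR(P):
    P=np.atleast_2d(P);a=p[2];d=P[:,:2]-p[:2];return np.c_[d[:,0]*np.cos(a)+d[:,1]*np.sin(a),-d[:,0]*np.sin(a)+d[:,1]*np.cos(a)]
def W(M):
    M=np.atleast_2d(M);a=p[2];return np.c_[p[0]+np.cos(a)*M[:,0]-np.sin(a)*M[:,1],p[1]+np.sin(a)*M[:,0]+np.cos(a)*M[:,1],M[:,2]]
def st():
    s=env.get_state();R=cv2.Rodrigues(np.array(s['tcp_rot']))[0]
    print('t',round(s['time'],2),'rail xy',toR(s['tcp_pos']).round(4),'z',s['tcp_pos'][2].round(4),'toolx vs rail deg',(np.degrees(np.arctan2(R[1,0],R[0,0])-p[2])).round(2),'tilt',R[:,2].round(3),'F',s['wrist_force'].round(2))
E
python3 - <<'E'
from h import *
st(); c=env.capture('wrist'); save(c,'w1'); print(np.round(c['extrinsics'],3).tolist())
# predicted rear wall & channel lines
for d in env.masks_of('wrist','keeper_knob')[:2]: print('knob',d['p'],d['extent'])
for d in env.masks_of('wrist','tray_rear')[:2]: print('tray',d['p'],d['extent'])
print(proj(c,W([(-.2615,-.102,.038),(-.2615,.102,.038),(-.36,.106,.023),(-.36,-.106,.034),(-.178,.114,.038),(-.244,.114,.064)])).round(1))
E
```

```text
t 2.8 rail xy [[-3.009e-01  2.000e-04]] z 0.1206 toolx vs rail deg -0.04 tilt [-0. -0. -1.] F [-0.4  -1.05  0.15]
[[0.998, 0.065, 0.016, 0.563], [0.067, -0.968, -0.243, -0.23], [-0.0, 0.243, -0.97, 0.265], [0.0, 0.0, 0.0, 1.0]]
knob 0.66 [82.6, 31.8, 132.0, 161.3]
tray 0.68 [123.8, 0.0, 444.3, 175.3]
[[425.2 166.5]
 [134.1 166.5]
 [150.2 284.8]
 [414.2 291.3]
 [103.6  38. ]
 [ 93.9 143.2]]
```

View pics/w1.png

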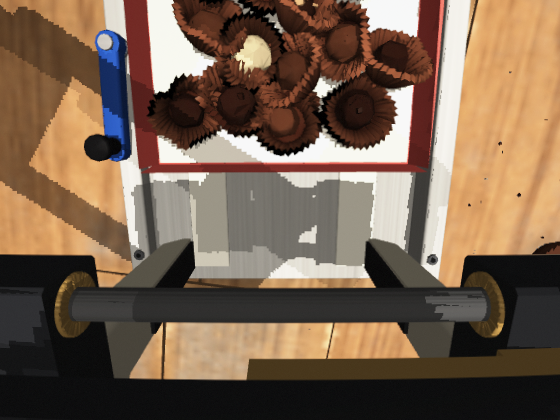

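The wrist view puts the rear wall's edge at row 172 (predicted 166), the knob at (97,147) and the pivot at (108,42). That's a consistent 3 mm offset from the top camera. The channel behind the tray is free, so I'll lower the fingers and advance to contact.

Call:
step_arm(
  motion="0 0 0 40 0; 0 0 0 75 0; 0 0 0 85 0; 0 5 0 85 0; 0 10 0 85 0; 0 14 0 85 0; 0 14 0 85 0",
)

```text
time: 3.82
tcp_pos: [0.5669, -0.281, 0.0367]
tcp_rot: [2.145, 2.294, 0.001]
wrist_force: [0.1, 0.0, 0.4]
finger_gap: 0.093
grasp_force: 0.0
```

Call:
step_arm(
  motion="0 3 0 0 0; 0 6 0 0 0; 0 9 0 0 0; 0 12 0 0 0; 0 15 0 0 0; 0 15 0 0 0",
)

```text
time: 4.58
tcp_pos: [0.5653, -0.266, 0.0356]
tcp_rot: [-2.146, -2.294, -0.0]
wrist_force: [0.0, 0.5, 0.9]
finger_gap: 0.0926
grasp_force: 0.0
```

Call:
step_arm(
  motion="0 4 0 0 0; 0 8 0 0 0; 0 12 0 0 0; 0 16 0 0 0; 0 20 0 0 0; 0 24 0 0 0",
)

```text
time: 5.32
tcp_pos: [0.5637, -0.242, 0.0357]
tcp_rot: [2.146, 2.294, -0.0]
wrist_force: [-0.8, -3.4, -1.6]
finger_gap: 0.093
grasp_force: 1.8
```

```bash
python3 - <<'E'
from h import *
st(); c=env.capture('wrist'); save(c,'w2')
E
```

```text
t 5.33 rail xy [[-2.476e-01  1.000e-04]] z 0.0357 toolx vs rail deg -0.02 tilt [ 0. -0. -1.] F [-0.84 -3.44 -1.59]
```

View pics/w2.png

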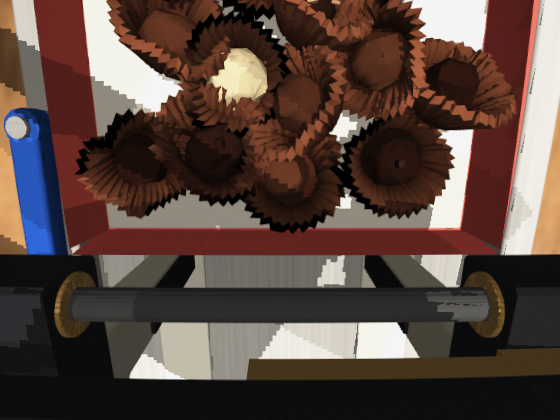

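The fingers now touch the rear wall squarely and the push force is about 3.4 N. About 70 mm of travel remains.

Call:
step_arm(
  motion="0 4 0 0 0; 0 8 0 0 0; 0 12 0 0 0; 0 16 0 0 0; 0 20 0 0 0; 0 24 0 0 0; 0 28 0 0 0; 0 32 0 0 0; 0 36 0 0 0; 0 36 0 0 0",
)

```text
time: 6.62
tcp_pos: [0.5613, -0.2057, 0.0356]
tcp_rot: [-2.146, -2.294, -0.001]
wrist_force: [0.3, -1.0, 0.8]
finger_gap: 0.0931
grasp_force: 0.5
```

Call:
step_arm(
  motion="0 4 0 0 0; 0 8 0 0 0; 0 12 0 0 0; 0 16 0 0 0; 0 20 0 0 0; 0 23 0 0 0; 0 25 0 0 0; 0 26 0 0 0; 0 26 0 0 0",
)

```text
time: 7.75
tcp_pos: [0.5596, -0.1802, 0.0357]
tcp_rot: [-2.146, -2.294, -0.0]
wrist_force: [0.3, -3.4, 0.9]
finger_gap: 0.0928
grasp_force: 1.6
```

```bash
python3 - <<'E'
from h import *
st(); c=env.capture('top'); save(c,'t2')
im=c['pixels'][160:250,150:355,::-1]; cv2.imwrite('pics/topz2.png',cv2.resize(im,None,fx=3.9,fy=3.9,interpolation=cv2.INTER_CUBIC))
E
```

```text
t 7.75 rail xy [[-1.857e-01  1.000e-04]] z 0.0357 toolx vs rail deg -0.02 tilt [ 0.  0. -1.] F [ 0.3  -3.36  0.89]
```

View pics/topz2.png

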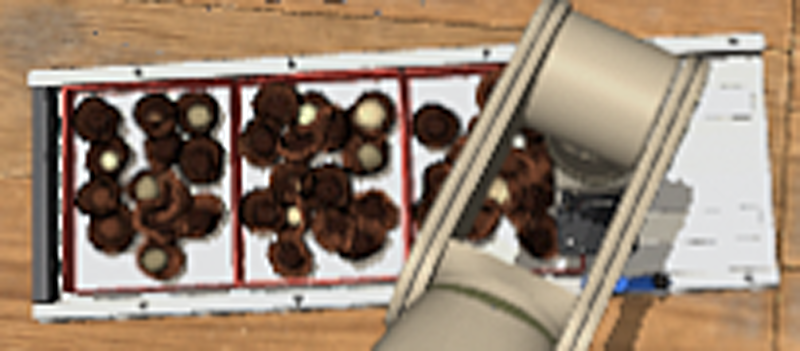

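The front tray's front edge is at zoom column 64 and the buffers at about 58, so only a few mm remain. I'll creep forward and watch the force.

Call:
step_arm(
  motion="0 1 0 0 0; 0 2 0 0 0; 0 3 0 0 0; 0 4 0 0 0",
)

```text
time: 8.3
tcp_pos: [0.5593, -0.1764, 0.0357]
tcp_rot: [2.146, 2.294, -0.0]
wrist_force: [0.3, -4.1, -0.3]
finger_gap: 0.093
grasp_force: 1.8
```

Call:
step_arm(
  motion="0 1 0 0 0; 0 2 0 0 0",
)

```text
time: 8.55
tcp_pos: [0.5592, -0.1743, 0.0356]
tcp_rot: [2.146, 2.294, -0.0]
wrist_force: [0.4, -6.1, 1.6]
finger_gap: 0.0927
grasp_force: 3.3
```

Call:
step_arm(
  motion="0 1 0 0 0; 0 1 0 0 0",
)

```text
time: 8.8
tcp_pos: [0.5591, -0.1732, 0.0357]
tcp_rot: [-2.146, -2.294, -0.0]
wrist_force: [1.2, -5.0, 0.5]
finger_gap: 0.0929
grasp_force: 2.0
```

Call:
step_arm(
  motion="0 0.7 0 0 0; 0 0.7 0 0 0",
)

```text
time: 9.05
tcp_pos: [0.5591, -0.1727, 0.0357]
tcp_rot: [2.146, 2.294, 0.0]
wrist_force: [-0.2, -3.5, 1.2]
finger_gap: 0.093
grasp_force: 2.2
```

Call:
step_arm(
  motion="0 0.7 0 0 0; 0 1.4 0 0 0",
)

```text
time: 9.3
tcp_pos: [0.559, -0.1713, 0.0357]
tcp_rot: [2.146, 2.294, -0.0]
wrist_force: [1.3, -5.3, -0.1]
finger_gap: 0.0928
grasp_force: 2.2
```

Call:
step_arm(
  motion="0 0.7 0 0 0; 0 1 0 0 0",
)

```text
time: 9.55
tcp_pos: [0.559, -0.1712, 0.0357]
tcp_rot: [2.146, 2.293, -0.001]
wrist_force: [0.9, -9.8, -0.5]
finger_gap: 0.0927
grasp_force: 5.0
```

```bash
python3 - <<'E'
from h import *
st(); c=env.capture('top')
im=c['pixels'][170:245,155:285,::-1]; cv2.imwrite('pics/topz3.png',cv2.resize(im,None,fx=6,fy=6,interpolation=cv2.INTER_CUBIC))
s=env.capture('scene')
E
```

```text
t 9.55 rail xy [[-1.767e-01  1.000e-04]] z 0.0357 toolx vs rail deg -0.03 tilt [ 0.    -0.002 -1.   ] F [ 0.94 -9.79 -0.5 ]
```

View pics/topz3.png

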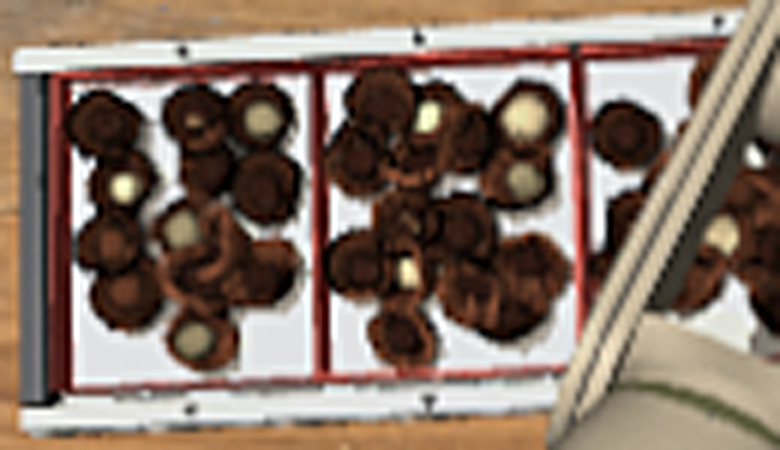

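The front tray now stands against the buffers: the force jumped to 9.8 N with no further motion. I'll make one small confirming push, then retreat slowly.

Call:
step_arm(
  motion="0 0.7 0 0 0; 0 1 0 0 0; 0 1 0 0 0",
)

```text
time: 10.02
tcp_pos: [0.559, -0.1711, 0.0359]
tcp_rot: [2.145, 2.292, -0.003]
wrist_force: [2.6, -13.2, -2.4]
finger_gap: 0.093
grasp_force: 6.5
```

The row is home. Next: back off, lift, close the fingers, and go to the robot side of the knob.

Call:
step_arm(
  motion="0 -4 0 0 0; 0 -20 0 0 0; 0 -50 0 -10 0; 0.5 -70 0 -60 0; 1 -70 -50 -90 0; 1 -70 -110 -90 0; 1 -70 -165 -90 0; 1 -70 -165 -60 0; 1 -70 -165 -28 0; 1 -70 -165 -28 0",
  newtons=20,
)

```text
time: 11.28
tcp_pos: [0.3968, -0.2488, 0.0613]
tcp_rot: [-2.143, -2.29, 0.0]
wrist_force: [0.3, 0.5, -0.4]
finger_gap: 0.0278
grasp_force: 0.0
```

```bash
python3 - <<'E'
from h import *
st(); c=env.capture('wrist'); save(c,'w3')
print(proj(c,W([(-.178,.114,.038),(-.244,.114,.064),(-.167,0.1,.038),(-.167,-.1,.038)])).round(1))
E
```

```text
t 11.28 rail xy [[-0.2433  0.1671]] z 0.0613 toolx vs rail deg -0.04 tilt [-0.004  0.004 -1.   ] F [ 0.26  0.48 -0.38]
[[385.  128.8]
 [391.4 272.3]
 [414.5 106.4]
 [762.9 117. ]]
```

View pics/w3.png

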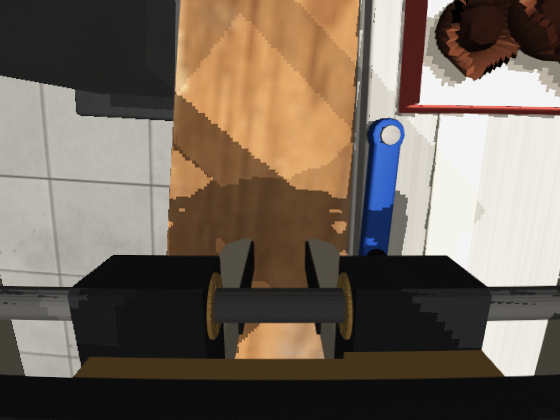

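The pivot is at (387,133), and the knob is partly hidden at about (377,255). The fingers are outside the rail and still closing. I'll raise slightly and push the knob inward along its arc.

Call:
step_arm(
  motion="1 0 0 -3 0; 1 0 6 -3 0; 1 0 12 -3 0; 1 0 18 -3 0; 1 0 27 -3 0; 1 1 39 -3 0; 1 3 50 -3 0; 1 8 60 -3 0",
)

```text
time: 12.32
tcp_pos: [0.459, -0.2379, 0.0665]
tcp_rot: [-2.146, -2.294, 0.0]
wrist_force: [-1.2, -0.7, 0.3]
finger_gap: 0.0007
grasp_force: 0.5
```

Call:
step_arm(
  motion="1 7 10 0 0; 1 14 16 0 0; 1 22 22 0 0; 1 25 24 0 0; 1 25 24 0 0",
)

```text
time: 12.95
tcp_pos: [0.4806, -0.2112, 0.0666]
tcp_rot: [-2.146, -2.295, -0.0]
wrist_force: [-0.5, 0.0, -0.9]
finger_gap: 0.0005
grasp_force: 0.0
```

```bash
python3 - <<'E'
from h import *
st(); c=env.capture('wrist'); save(c,'w4')
E
```

```text
t 12.95 rail xy [[-0.2114  0.081 ]] z 0.0666 toolx vs rail deg 0.01 tilt [ 0.  0. -1.] F [-0.49  0.01 -0.93]
```

View pics/w4.png

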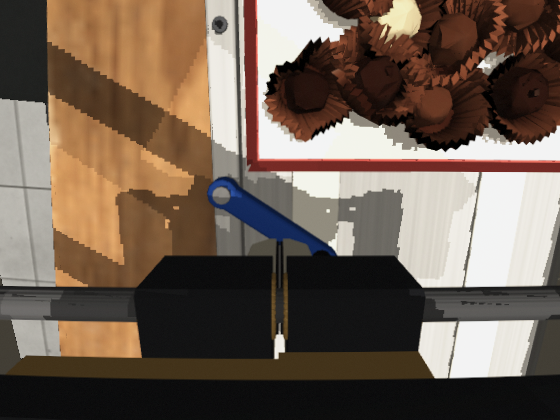

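The keeper is at about 60°. Now I'll move round behind the knob and push it towards the stop.

Call:
step_arm(
  motion="1 0 -5 0 0; 1 -22 -5 0 0; 1 -44 -5 0 0; 1 -44 14 0 0; 1 -44 32 0 0; 1 -34 32 0 0; 1 -24 32 0 0; 1 -14 32 0 0; 1 -4 32 0 0; 1 4 32 0 0",
)

```text
time: 14.25
tcp_pos: [0.5121, -0.2047, 0.0669]
tcp_rot: [2.146, 2.294, 0.0]
wrist_force: [2.4, -1.6, 0.0]
finger_gap: 0.0004
grasp_force: 0.8
```

Call:
step_arm(
  motion="1 3 0 0 0; 1 6 0 0 0; 1 8 0 0 0; 1 8 0 0 0",
)

```text
time: 14.75
tcp_pos: [0.5114, -0.1974, 0.0665]
tcp_rot: [-2.146, -2.294, 0.0]
wrist_force: [-0.1, -0.4, -0.7]
finger_gap: 0.0005
grasp_force: 0.1
```

```bash
python3 - <<'E'
from h import *
st(); c=env.capture('wrist'); save(c,'w5')
E
```

```text
t 14.75 rail xy [[-0.1996  0.0493]] z 0.0665 toolx vs rail deg -0.02 tilt [-0.001  0.    -1.   ] F [-0.12 -0.43 -0.67]
```

View pics/w5.png

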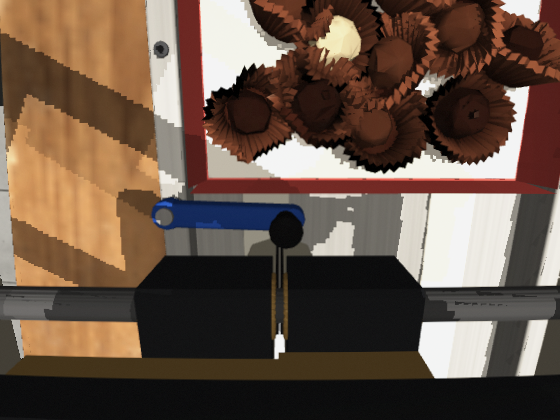

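The keeper is almost straight across. I'll creep forward until I feel the hard stop.

Call:
step_arm(
  motion="1 1 0 0 0; 1 2 0 0 0; 1 2 0 0 0",
)

```text
time: 15.18
tcp_pos: [0.5114, -0.1954, 0.0665]
tcp_rot: [-2.146, -2.294, 0.0]
wrist_force: [0.4, -0.0, -0.1]
finger_gap: 0.0005
grasp_force: 0.4
```

Call:
step_arm(
  motion="1 1 0 0 0; 1 2 0 0 0; 1 2 0 0 0",
)

```text
time: 15.55
tcp_pos: [0.5114, -0.1943, 0.0667]
tcp_rot: [2.146, 2.293, -0.001]
wrist_force: [1.2, -6.0, -2.4]
finger_gap: 0.0002
grasp_force: 2.7
```

Call:
step_arm(
  motion="1 1 0 0 0; 1 1 0 0 0; 1 -10 0 0 0; 1 -40 0 0 0; 1 -60 0 -40 0; 1 -80 0 -100 0; 1 -80 0 -130 0; 1 -80 0 -130 0",
)

```text
time: 16.55
tcp_pos: [0.5184, -0.2748, 0.2005]
tcp_rot: [2.143, 2.289, 0.002]
wrist_force: [-0.9, -0.3, -0.9]
finger_gap: 0.0004
grasp_force: 0.0
```

```bash
python3 - <<'E'
from h import *
st(); c=env.capture('wrist'); save(c,'w6')
print(proj(c,W([(-.178,.114,.038),(-.178,.048,.064),(-.167,0.1,.038),(-.167,-.1,.038)])).round(1))
E
```

```text
t 16.55 rail xy [[-0.2773  0.0475]] z 0.2005 toolx vs rail deg -0.05 tilt [ 0.005 -0.003 -1.   ] F [-0.89 -0.34 -0.91]
[[203.7  88.3]
 [277.8  84.5]
 [218.9  75.2]
 [443.1  76.5]]
```

View pics/w6.png

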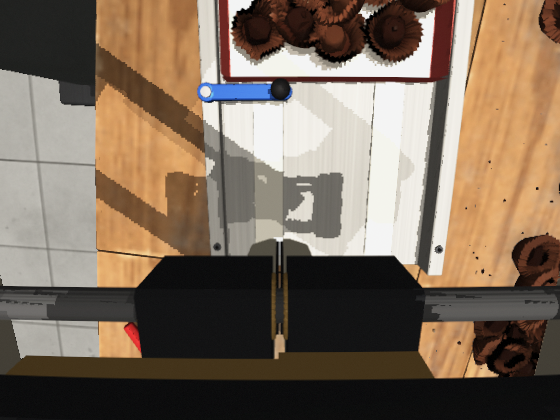

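The keeper lies straight across, with its pivot at (206,92) and knob at (280,90). The rear wall at row 79 is just ahead of it, with the same 3-4 px offset from prediction as the pivot, so the row is still home. Handing in.

```bash
python3 -c "
from cell import env
print(env.job_done())"
```

```text
the job is handed in; nothing more can be done
None
```

I pushed the three trays as one row against the end stop, swung the keeper fully across to its hard stop behind the rear tray, and handed the job in at about 16.6 s. The hand-in call returned no verdict.

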